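# Hang the packet caddy on the pantry rail and close up the row

### The job

On the pantry rail, push the saddle caddy that already hangs there along the bar, without lifting it off, right up against the flange at the end where the tall canister stands. Hang the other, wider saddle caddy from the worktop astride the bar too, setting it down on the bar before letting go rather than dropping it, and close it up so that it hangs right against the first one. Leave both hanging upright and still, and leave the canisters, bottles, jar and tin standing where they are.

Things in the scene. Friction and masses are not known exactly. Their poses are not given: they have to be found in the camera images.
- rail: Fixed rail: black pipe along the body's y, 22 mm diameter, axis 140 mm above the worktop, between two wooden uprights (at y = -190 and 190; 20 mm thick, 80 deep, 180 high). Inside each upright a round stop flange, 64 mm diameter, faces at y = -174 and 174 mm. Origin: on the worktop below the bar's middle; x level, across the bar.
- narrow_caddy: Saddle caddy: inverted U of dark sheet steel, a dark pocket of packets on each side. 64 mm wide (its y), 96 deep (x), 124 high; 0.25 to 0.5 kg. Slot between the legs 36 mm wide (x), open below and at both y ends, up to z = 85 (5 mm crown above). Same after a half turn. Origin: centre of underside, z up. Hangs on the rail: origin then 66 mm up.
- narrow_grip (a point): Middle of the narrow caddy's grip: a light wooden block standing on its crown, 12 mm thick (caddy's x), 44 mm long (y), 34 mm high, from 90 to 124 mm above the caddy's underside. The point is 107 mm above the underside; axes as the caddy's.
- wide_caddy: Saddle caddy: inverted U of dark sheet steel, a dark pocket of packets on each side. 84 mm wide (its y), 96 deep (x), 124 high; 0.25 to 0.5 kg. Slot between the legs 36 mm wide (x), open below and at both y ends, up to z = 85 (5 mm crown above). Same after a half turn. Origin: centre of underside, z up. Stands on the worktop before the rail.
- wide_grip (a point): Middle of the wide caddy's grip: a light wooden block standing on its crown, 12 mm thick (caddy's x), 64 mm long (y), 34 mm high, from 90 to 124 mm above the caddy's underside. The point is 107 mm above the underside; axes as the caddy's.
- tall_canister: Round steel canister, 100 mm in diameter, 200 mm high, standing outside one end of the rail: it marks the end to close up to. Origin: centre of its underside. Bystander: leave it where it stands.
- short_canister: Round steel canister, 100 mm in diameter, 100 mm high, standing outside the other end of the rail. Origin: centre of its underside. Bystander: leave it where it stands.
- tea_canister: White round canister with a steel lid, 92 mm in diameter, 130 mm high. Origin: centre of its underside. Bystander: leave it where it stands.
- jar: Glass jar with a wooden lid, 90 mm in diameter, 120 mm high. Origin: centre of its underside. Bystander: leave it where it stands.
- oil_bottle: Green glass bottle, 54 mm in diameter, 150 mm high. Origin: centre of its underside. Bystander: leave it where it stands.
- sauce_bottle: Brown glass bottle, 54 mm in diameter, 145 mm high. Origin: centre of its underside. Bystander: leave it where it stands.
- tin: Flat tin under the rail, 80 mm in diameter, 45 mm high. Origin: centre of its underside. Bystander: leave it where it stands.
Things that resemble listed ones, but are neither listed nor needed, are in the scene too. Leave any purple or red look-alike of the narrow_caddy alone.

How it is judged:
By the outcome, as a careful person would: the job done as asked, in the order asked, and still so for the second after the job is handed in, with the robot touching nothing.
It also fails if it takes over 64 s, if anything falls off the work surface, if the arm or the gripper's body presses on something with over 40 N, if the wrist force passes 120 N, or if a joint passes its speed limit or range.

### The arm

A 6-joint arm with a two-finger parallel gripper is mounted at the origin on the work surface. World frame = base frame: x ahead of the robot, y to its left, z up, the work surface at z = 0. Lengths are in m, angles in rad, forces in N, time in s.
With the tool pointing down it reaches from about 0.325 to 0.9 m from the base axis. Payload 3.5 kg.
Tool frame: the origin (TCP) lies at the very end of the fingers, on their centre line; the grasp point (between the pads) lies arm.hold_point_z behind it (arm.hold_point_z is the distance from the TCP to the grasp point, in m); x points along the fingers, y is the direction in which the jaws open and shut, and the axes are right-handed (so a half turn about x gives the same grasp; the last joint's range is limited). The gripper opens to 85 mm and grips with 20 to 120 N. Pads are 22 mm wide; open, the fingers measure 114 mm over their backs; the gripper's body (76 mm by 85 mm) begins 54 mm behind the grasp point. The pads swing forward as they close: fully open they stand 13 mm farther back than shut.
Start: joints at [1.103, 0.276, -0.026, 1.268, 0, 1.467], TCP at [0.223, 0.584, 0.231] pointing down, gripper open.
Joint ranges: [-3.12, 3.12], [-0.85, 1.88], [-1.08, 1.24], [-1.95, 2.15], [-1.57, 1.53], [-3.14, 3.14]. Speed limits (rad/s): [2.57, 2.57, 3.14, 3.14, 3.14, 3.14].

### API

Orientations are given as a 3x3 rotation matrix whose columns are the frame's x, y, z axes.
In Python, from plant import arm, claw, monitor, viewer, job gives the robot as it stands. Calls block until the motion is done:
- arm.move_ptp(position, orientation): joint-space move of the TCP to a pose.
- arm.line_to(position, attitude=None, velocity=0.15): straight line of the TCP; attitude=None keeps the orientation; velocity is the mean speed in m/s.
- arm.goto_joints(angles): joint-space move.
- claw.gripper_open() and claw.gripper_close(effort=None): open the fingers fully, or close them until they stop; effort is the grip in N (None keeps the last).
- arm.hold(seconds).
- arm.inverse_kinematics(position, orientation): joint angles nearest the present ones, or None.
- monitor.observe(): the state.
- viewer.snapshot(name): name is "scene" or "top"; returns a dict with "pixels" (384x512x3 uint8, red, green, blue), "fx", "fy", "cx", "cy" (pixels), "rvec" (rotation vector, rad) and "tvec" (3), from world to camera coordinates, as OpenCV has them. Camera axes: x right, y down, z forward; pixel columns grow to the right and rows downward; lengths in m; the calibration is good to about 2 mm. A picture is of the moment at which its call begins. There is no depth.
A pose or a line that the arm cannot do raises arm.Unreachable and nothing moves.
- job.hand_in(): hands the job in, once; it reports no verdict.
The state is a dict: "time": time; "joint_positions": joint angles; "qd": joint speeds; "joint_torque": joint torques, N m; "ee_pos": TCP position; "tcp_rot": TCP orientation; "ft_force": force on the tool from outside, world axes, zero at the start; "wrist_torque": the same for the moment, N m; "gripper_width": finger opening in m.
Only numpy, scipy, OpenCV 4.12 (cv2) and the standard library are available. Lean on these libraries where they do the work, as an engineer would, in place of code of your own. Each camera call takes 0.05 s, during which the arm holds its last target. There are 200 camera calls.

## Working session

There is one attempt and no reset: what is moved stays moved. The work goes in short steps, each a Python script; the robot and the scene stay as the last script left them, time stands still between calls to the robot, and variables do not carry over. Pictures are saved under pics/ and viewed, about 8 in all and at most 12, crops included, and the job is handed in when it is done.

```bash
ls; mkdir -p pics
cat > h.py <<'E'
import numpy as np, cv2
from plant import arm, claw, monitor, viewer, job
def snap(cam,name):
    s=viewer.snapshot(cam); cv2.imwrite(f'pics/{name}.png',np.ascontiguousarray(s['pixels'][:,:,::-1]))
    np.savez(f'pics/{name}.npz',**s); return s
def load(name): return dict(np.load(f'pics/{name}.npz'))
def unproj(s,u,v,z):
    R=cv2.Rodrigues(np.array(s['rvec'],float))[0]; t=np.array(s['tvec'],float).ravel()
    d=R.T@np.array([(u-s['cx'])/s['fx'],(v-s['cy'])/s['fy'],1]); c=-R.T@t
    return c+d*(z-c[2])/d[2]
def proj(s,P):
    K=np.array([[s['fx'],0,s['cx']],[0,s['fy'],s['cy']],[0,0,1]],float)
    return cv2.projectPoints(np.array(P,float).reshape(-1,3),np.array(s['rvec'],float),np.array(s['tvec'],float),K,None)[0].reshape(-1,2)
def crop(name,out,x0,y0,x1,y1,k):
    im=cv2.imread(f'pics/{name}.png')[y0:y1,x0:x1]
    cv2.imwrite(f'pics/{out}.png',cv2.resize(im,None,fx=k,fy=k,interpolation=cv2.INTER_CUBIC))
E
python3 - <<'E'
from h import *
a=snap('scene','s1');b=snap('top','t1')
im=[cv2.imread(f'pics/{n}.png') for n in('s1','t1')]
for n in ('s1','t1'): crop(n,n+'x',0,0,512,384,1.56)
for s in(a,b):
    R=cv2.Rodrigues(np.array(s['rvec'],float))[0]; print(-R.T@np.array(s['tvec']).ravel(),s['fx'],R[2])
o=monitor.observe(); print(o['time'],o['ft_force'],o['tcp_rot'],arm.hold_point_z)
E
```

```text
pics
[ 1.08296897 -0.25230002  0.7732046 ] 375.38051307260173 [-0.62812333  0.31930748 -0.70958003]
[0.32626634 0.05490346 1.18245102] 445.7855366880338 [ 0.15605218 -0.03601566 -0.98709199]
0.1 [-0.4464622  -0.45537937 -0.49039403] [[-9.05822107e-04  3.56757804e-01  9.34196472e-01]
 [-1.79273534e-03  9.34194775e-01 -3.56758894e-01]
 [-9.99997983e-01 -1.99792713e-03 -2.06641954e-04]] 0.0187
```

View pics/s1x.png

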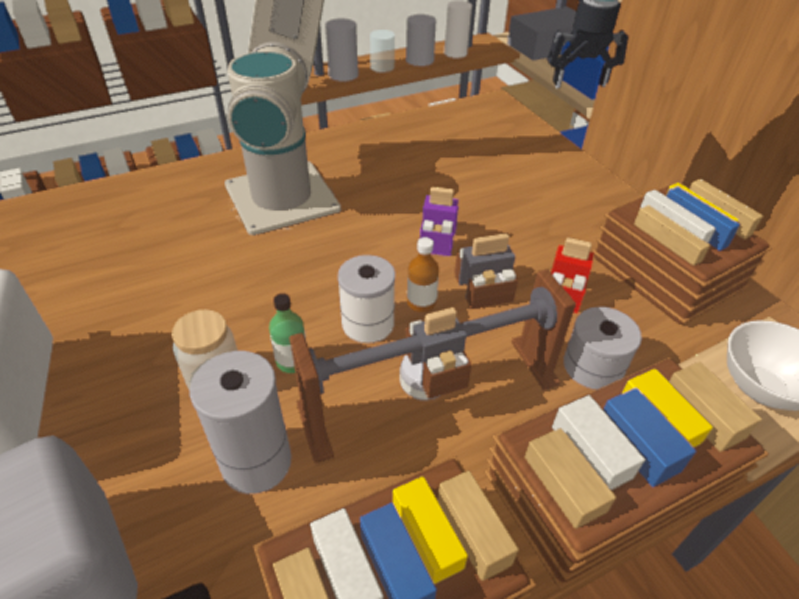

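View pics/t1x.png

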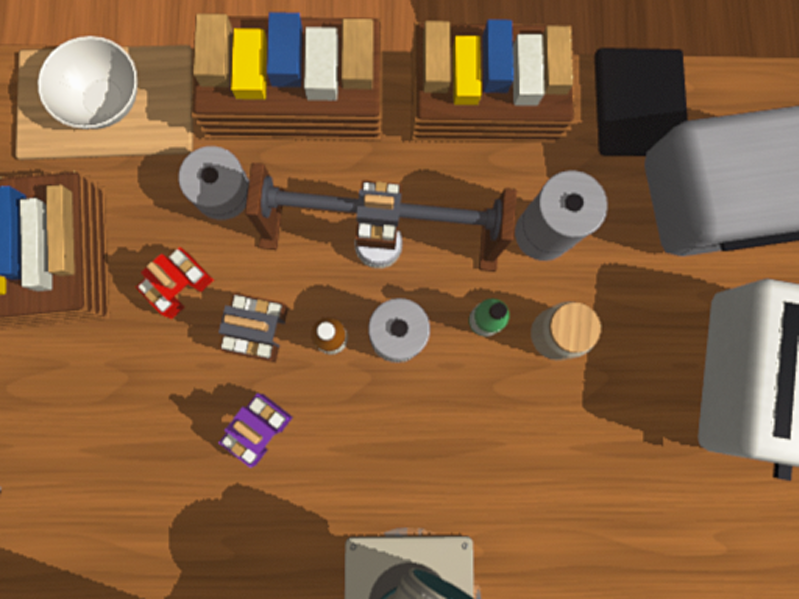

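The tall canister stands at the right end of the top view (t1x 575,205), which is −y. The short one is at (210,175). Caddy candidates in t1x:
- (378,205): dark, astride the bar. This is narrow_caddy.
- (250,322): dark, wider, standing before the rail. This is wide_caddy.
- Red at (170,275) and purple at (255,430): look-alikes, to be left alone.

I'll confirm this in one enlarged crop.

Run:
```python
from h import *
crop('t1','c1',130,85,390,245,3.07)
```

```text
(no output)
```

View pics/c1.png

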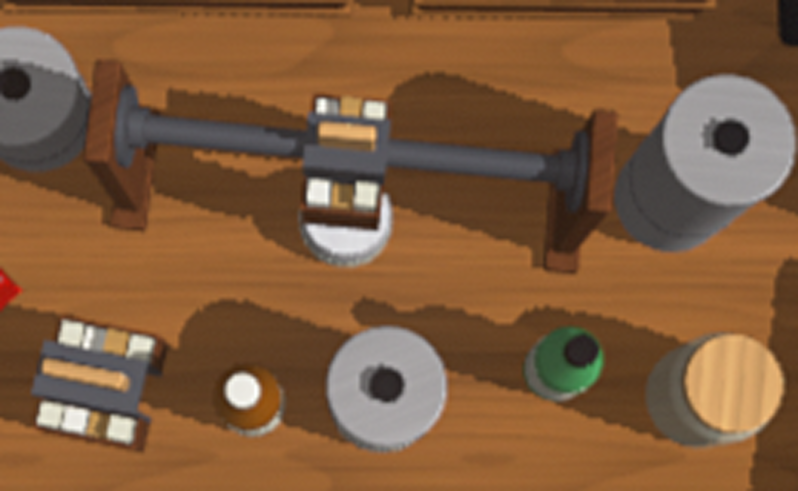

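Run:
```python
from h import *
s=load('t1')
q=lambda x,y,z: unproj(s,130+x/3.07,85+y/3.07,z)
L=q(105,112,.18);Rr=q(600,160,.18);print('upr',L,Rr,np.linalg.norm(L-Rr))
d=(L-Rr)[:2];print('rail yaw',np.arctan2(-d[0],d[1]), 'mid',(L+Rr)/2)
# bar silhouettes at z~.14: centreline points
for p in [(200,135),(290,142),(400,153),(520,164)]: print('bar',q(*p,.146))
for n,pts,z in [('narrow',[(320,124),(376,128),(376,137),(320,134)],.19),('wide',[(43,361),(131,376),(128,384),(42,371)],.124)]:
    P=np.array([q(*p,z) for p in pts]); print(n,P.round(3).tolist(),P.mean(0))
for n,p,z in [('tea',(387,387),.13),('sauce',(243,390),.145),('oil',(580,352),.15),('jar',(733,383),.12),('tall',(730,140),.2),('short',(22,100),.1),('red',(0,290),.1)]: print(n,q(*p,z).round(3))
```

```text
upr [0.62985546 0.23225222 0.18      ] [ 0.59582775 -0.1419369   0.18      ] 0.3757331273944011
rail yaw -0.09068777632760595 mid [0.61284161 0.04515766 0.18      ]
bar [0.62234546 0.16426495 0.146     ]
bar [0.61735415 0.09429174 0.146     ]
bar [0.60926375 0.00846249 0.146     ]
bar [ 0.60121147 -0.08551859  0.146     ]
narrow [[0.619, 0.07, 0.19], [0.616, 0.028, 0.19], [0.609, 0.028, 0.19], [0.611, 0.07, 0.19]] [0.61407813 0.04935469 0.19      ]
wide [[0.448, 0.283, 0.124], [0.436, 0.216, 0.124], [0.43, 0.218, 0.124], [0.44, 0.284, 0.124]] [0.43838212 0.25023896 0.124     ]
tea [0.428 0.018 0.13 ]
sauce [0.424 0.128 0.145]
oil [ 0.453 -0.129  0.15 ]
jar [ 0.432 -0.254  0.12 ]
tall [ 0.607 -0.236  0.2  ]
short [0.664 0.314 0.1  ]
red [0.507 0.325 0.1  ]
```

```bash
cat >> h.py <<'E'
def pose(x,y,z,yaw):
    c,s=np.cos(yaw),np.sin(yaw); return np.array([[c,-s,0,x],[s,c,0,y],[0,0,1,z],[0,0,0,1]])
def tf(T,P): return np.array(P)@T[:3,:3].T+T[:3,3]
def box(cx,cy,dx,dy,z0,z1):
    return [[(cx+a*dx/2,cy+b*dy/2,z) for a,b in((-1,-1),(-1,1),(1,1),(1,-1),(-1,-1))] for z in(z0,z1)]
def ring(y,r,z): 
    a=np.linspace(0,2*np.pi,40); return [[(r*np.cos(t),y,z+r*np.sin(t)) for t in a]]
def railL(): return box(0,-.19,.08,.02,.18,.18)+box(0,.19,.08,.02,.18,.18)+[[(0,-.174,.151),(0,.174,.151)],[(.011,-.174,.14),(.011,.174,.14)],[(-.011,-.174,.14),(-.011,.174,.14)]]+ring(-.174,.032,.14)+ring(.174,.032,.14)
def cadL(w,g): return box(0,0,.012,g,.09,.124)+box(0,0,.046,w,.09,.09)+box(0,0,.096,w,0,0)
def overlay(name,items,out,x0,y0,x1,y1,k):
    s=load(name); im=np.ascontiguousarray(cv2.resize(s['pixels'][y0:y1,x0:x1,::-1],None,fx=k,fy=k,interpolation=cv2.INTER_CUBIC))
    for T,Ls,col in items:
        for L in Ls:
            p=(proj(s,tf(T,L))+.5-[x0,y0])*k
            cv2.polylines(im,[np.round(p*8).astype(int)],False,col,1,cv2.LINE_AA,3)
    cv2.imwrite(f'pics/{out}.png',im); return im
E
python3 - <<'E'
from h import *
Tr=pose(.6128,.0455,0,-.0885)
n=tf(Tr,[0,.004,.066]); Tn=pose(*n,-.0885); Tw=pose(.4384,.2502,0,-.171)
it=[(Tr,railL(),(0,255,0)),(Tn,cadL(.064,.044),(255,255,0)),(Tw,cadL(.084,.064),(0,255,255))]
a=overlay('s1',it,'oa',180,130,380,300,4); b=overlay('t1',it,'ob',130,85,390,245,3.07)
E
```

```text
(no output)
```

View pics/oa.png

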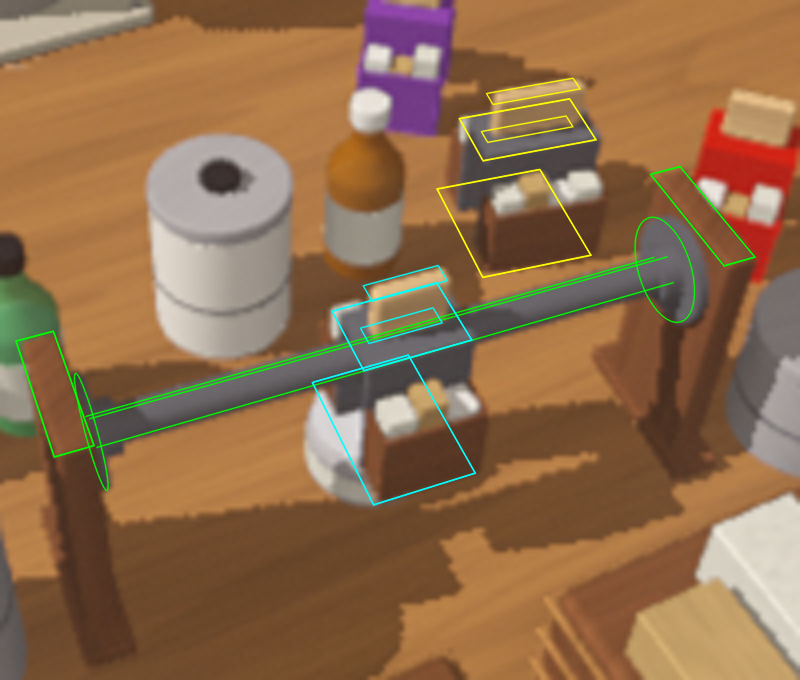

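View pics/ob.png

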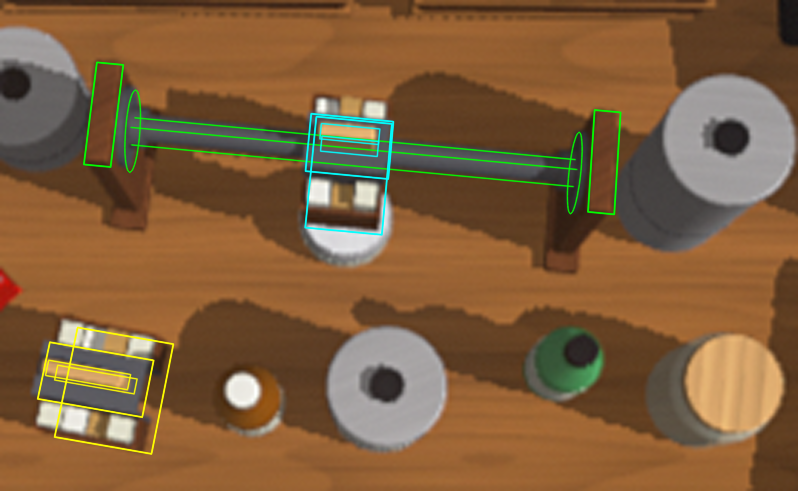

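Views are consistent to about 4 mm, and both agree on the identities. Fine for pushing; I'll centre on the bar by touch later. First I push the narrow caddy by its grip's end face with the fingers closed.

```bash
cat >> h.py <<'E'
YAW=-.0885; RX,RY=.6128,.0460
Tr=pose(RX,RY,0,YAW)
def rot(yaw,flip=1):
    y=flip*np.array([np.cos(yaw),np.sin(yaw),0]); x=np.array([0,0,-1.]); return np.column_stack([x,y,np.cross(x,y)])
def rp(x,y,z): return tf(Tr,[x,y,z])
def F(n=5):
    f=[]
    for _ in range(n): f.append(monitor.observe()['ft_force']); arm.hold(.02)
    return Tr[:3,:3].T@np.mean(f,0)
E
cat > p1.py <<'E'
from h import *
q0=np.array(monitor.observe()['joint_positions'])
best=[]
for fl in(1,-1):
    q=arm.inverse_kinematics(rp(0,.075,.26),rot(YAW,fl)); print(fl,None if q is None else np.round(q,2))
    if q is not None: best.append((abs(np.array(q)-q0).max(),fl))
fl=min(best)[1]; print('flip',fl)
claw.gripper_close(20)
arm.move_ptp(rp(0,.075,.26),rot(YAW,fl))
arm.line_to(rp(0,.075,.163)); arm.hold(.2)
f0=F(); print('f0',f0,monitor.observe()['ee_pos'],monitor.observe()['gripper_width'])
arm.line_to(rp(0,-.098,.163),velocity=.07); print('df',F()-f0)
y=-.098
while y>-.122:
    y-=.002; arm.line_to(rp(0,y,.163),velocity=.02); d=F()-f0; print(round(y,4),d.round(2))
    if abs(d[1])>7: break
snap('scene','s2'); snap('top','t2')
o=monitor.observe(); print('t',o['time'],np.linalg.inv(Tr)@np.r_[o['ee_pos'],1])
E
python3 p1.py
```

```text
1 [0.09 0.27 0.03 1.33 0.   1.75]
-1 [ 0.09  0.27  0.03  1.33  0.   -1.39]
flip 1
f0 [-0.00305998 -0.15133012 -0.16763075] [0.62015661 0.12074722 0.16410367] -3.880629926133114e-06
df [-0.04633669  2.09162141  1.03091587]
-0.1 [-0.08  1.93  1.13]
-0.102 [-0.27  1.46  0.65]
-0.104 [0.32 2.16 0.94]
-0.106 [-0.02  1.79  1.03]
-0.108 [0.03 1.7  1.45]
-0.11 [0.22 5.66 1.55]
-0.112 [ 0.27 10.68  3.01]
t 9.275 [ 3.19913540e-04 -1.08716255e-01  1.63401101e-01  1.00000000e+00]
```

Run:
```python
from h import *
arm.line_to(rp(0,-.06,.163)); arm.line_to(rp(0,-.03,.27),velocity=.25)
claw.gripper_open()
Tw=pose(.4384,.2525,0,-.171)
arm.move_ptp([.4384,.2525,.22],rot(-.171))
s=snap('scene','s3'); snap('top','t3')
n=rp(0,-.142,.066)
it=[(Tr,railL(),(0,255,0)),(pose(*n,YAW),cadL(.064,.044),(255,255,0))]
a=overlay('s3',[],'x',175,190,275,270,5); b=overlay('t3',[],'x',300,90,400,170,5)
c=overlay('s3',[(Tw,cadL(.084,.064)[:2],(0,255,255))],'x',270,110,345,210,5.3);d=overlay('t3',[(Tw,cadL(.084,.064)[:2],(0,255,255))],'x',125,160,225,240,4.0)
H=lambda i,w,h: cv2.copyMakeBorder(i[:h,:w],0,max(0,h-i.shape[0]),0,max(0,w-i.shape[1]),cv2.BORDER_CONSTANT)
im=np.hstack([np.vstack([H(a,400,300),H(c,400,300)]),np.vstack([H(b,400,300),H(d,400,300)])])
im=np.hstack([np.vstack([cv2.resize(a,(400,320)),H(c,400,280)]),np.vstack([cv2.resize(b,(400,320)),H(d,400,280)])])
cv2.imwrite('pics/m3.png',im); o=monitor.observe(); print(o['time'],o['ee_pos'],F())
```

```text
12.3917 [0.43974131 0.25198559 0.22042754] [ 0.36839261  0.16999638 -0.05214336]
```

View pics/m3.png

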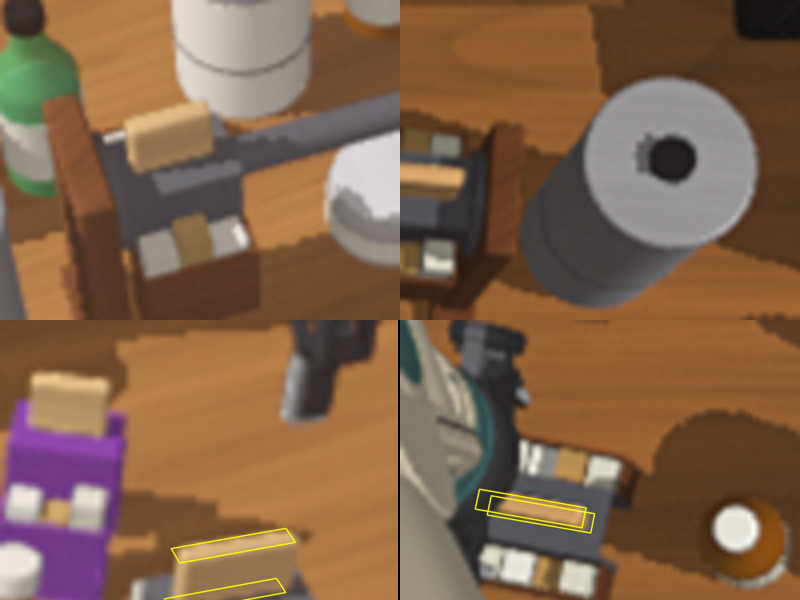

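Narrow caddy sits flush against the flange and upright (m3, upper tiles: grip at 165,135). The wide grip overlay fits at (235,545), so I grasp it next.

```bash
cat > p2.py <<'E'
from h import *
g=np.array([.4384,.2525]); 
arm.line_to([*g,.097],velocity=.12); arm.hold(.1); f0=F()
claw.gripper_close(45); arm.hold(.2); print('w',monitor.observe()['gripper_width'],F()-f0)
arm.line_to([*g,.31],velocity=.15); arm.hold(.2); print('lift',F()-f0,monitor.observe()['gripper_width'])
arm.move_ptp(rp(0,-.056,.305),rot(YAW)); arm.hold(.3); f1=F(); print('f1',f1)
snap('scene','s4'); snap('top','t4')
a=overlay('s4',[],'x',190,90,350,280,3.1);b=overlay('t4',[],'x',200,90,330,180,2.9)
im=np.zeros((600,900,3),np.uint8); im[:a.shape[0],:a.shape[1]]=a; im[:b.shape[0],500:500+b.shape[1]]=b
cv2.imwrite('pics/m4.png',cv2.resize(im,(800,533))); print(monitor.observe()['time'])
E
python3 p2.py
```

```text
w 0.011193980875928013 [ 1.37191531  0.74098287 -2.1860085 ]
lift [ 0.26819339  0.19867333 -4.35928265] 0.011170160964856934
f1 [ 0.05657161  0.11133036 -4.18174594]
18.3083
```

View pics/m4.png

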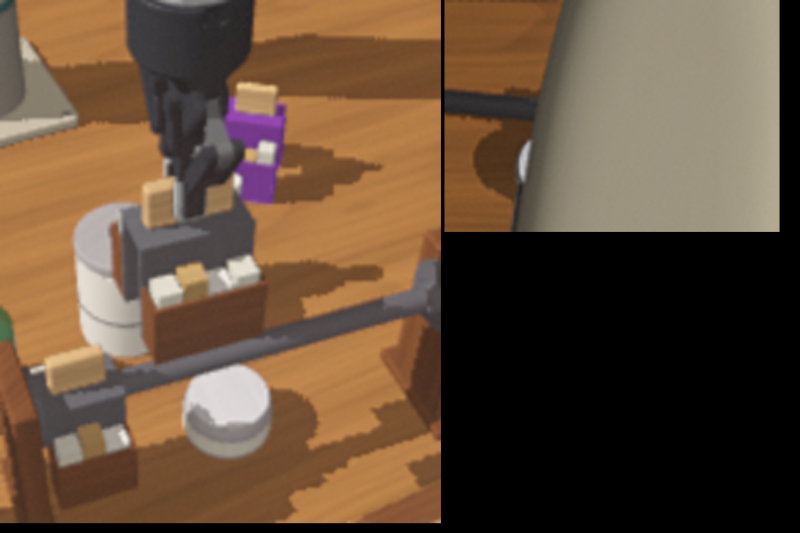

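```bash
cat > p3.py <<'E'
from h import *
y=-.056; f1=F()
for z in (.255,.245,.235,.205,.18):
    arm.line_to(rp(0,y,z),velocity=.08); d=F()-f1; print(z,d.round(2))
    if np.abs(d).max()>4: print('CONTACT'); raise SystemExit
lim=[]
f2=F()
for sg in(1,-1):
    x=0; arm.line_to(rp(sg*.003,y,.18),velocity=.05); x=.003
    while x<.013:
        x+=.001; arm.line_to(rp(sg*x,y,.18),velocity=.03); d=F(4)-f2; 
        if abs(d[0])>3: break
    o=monitor.observe(); a=np.linalg.inv(Tr)@np.r_[o['ee_pos'],1]; print(sg,x,d.round(2),a[:3].round(4)); lim.append((sg*x,a[0],d[0]))
    arm.line_to(rp(0,y,.18),velocity=.05)
print(lim, monitor.observe()['time'])
E
python3 p3.py
```

```text
0.255 [ 0.67 -0.17  0.28]
0.245 [ 0.32  0.27 -0.2 ]
0.235 [ 0.32 -0.   -0.09]
0.205 [ 0.51  0.43 -0.03]
0.18 [ 0.2  -0.03  0.26]
1 0.010000000000000002 [-3.09 -0.41  1.  ] [ 0.009  -0.056   0.1797]
-1 0.007 [ 5.54  0.17 -1.96] [-0.0057 -0.056   0.1804]
[(0.010000000000000002, np.float64(0.008992200518915139), np.float64(-3.0883621834137562)), (-0.007, np.float64(-0.005704797880583534), np.float64(5.5439523941090325))] 25.825
```

Touch gives the bar centre at x = +1.7 mm in my rail frame. Now I set it down, close up and release.

```bash
cat > p4.py <<'E'
from h import *
y=-.056;cx=.0017
arm.line_to(rp(cx,y,.172),velocity=.04); f2=F(); z=.172
while z>.155:
    z-=.001; arm.line_to(rp(cx,y,z),velocity=.02); d=F(4)-f2
    if d[2]>3: break
print('seat',z,d.round(2),monitor.observe()['ee_pos'][2])
f3=F()
while y>-.082:
    y-=.0015; arm.line_to(rp(cx,y,z),velocity=.02); d=F(4)-f3; print(round(y,4),d.round(2))
    if d[1]>7: break
snap('scene','s5')
print(np.linalg.inv(Tr)@np.r_[monitor.observe()['ee_pos'],1],monitor.observe()['time'])
a=overlay('s5',[],'m5',180,170,320,275,5.7)
E
python3 p4.py
```

```text
seat 0.16199999999999998 [-1.86  0.25  5.79] 0.16278551122656382
-0.0575 [0.38 2.46 2.8 ]
-0.059 [1.31 3.73 2.58]
-0.0605 [2.51 3.81 2.23]
-0.062 [2.1  3.93 2.8 ]
-0.0635 [2.5  3.5  2.37]
-0.065 [2.71 3.59 2.54]
-0.0665 [2.63 3.72 2.09]
-0.068 [2.57 3.67 2.56]
-0.0695 [2.92 3.82 2.54]
-0.071 [3.15 5.75 2.71]
-0.0725 [2.95 9.19 2.65]
[ 0.00300666 -0.07000521  0.16289484  1.        ] 33.05
```

View pics/m5.png

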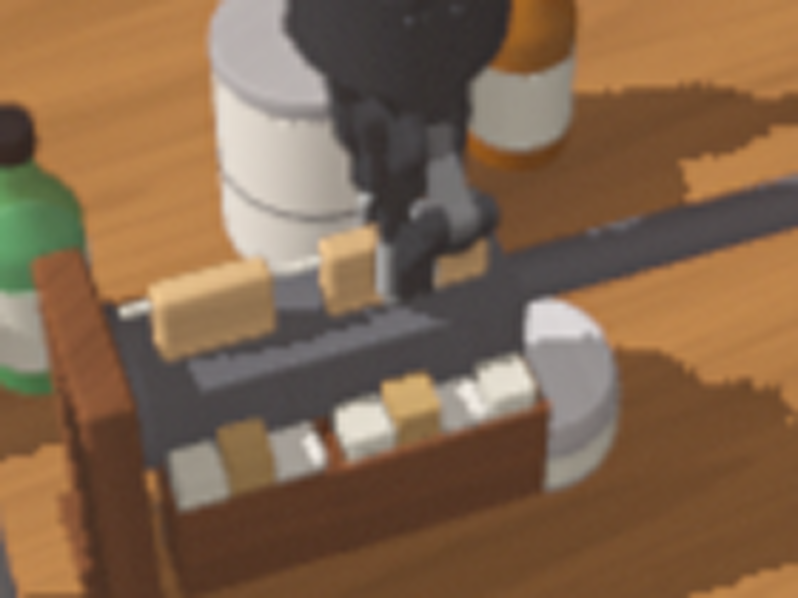

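```bash
cat > p5.py <<'E'
from h import *
inv=lambda: (np.linalg.inv(Tr)@np.r_[monitor.observe()['ee_pos'],1])[:3].round(4)
for p in ((.0017,-.0715,.1628),(.0007,-.0715,.1630)):
    arm.line_to(rp(*p),velocity=.02); print(p,inv(),F().round(2))
claw.gripper_open(); arm.hold(.3); print('open',F().round(2),inv())
p=inv(); arm.line_to(rp(.0012,-.0715,.27),velocity=.12)
arm.move_ptp(rp(-.17,.05,.33),rot(YAW))
snap('scene','s6');snap('top','t6'); print(monitor.observe()['time'],F().round(2))
a=overlay('s6',[],'x',185,185,325,285,4);b=overlay('t6',[],'x',260,90,360,165,4)
a=cv2.resize(a,(430,307));b=cv2.resize(b,(370,277)); im=np.zeros((307,800,3),np.uint8); im[:,:430]=a; im[:277,430:]=b
cv2.imwrite('pics/m6.png',im)
E
python3 p5.py
```

```text
(0.0017, -0.0715, 0.1628) [ 0.0028 -0.0699  0.1628] [1.38 6.98 1.98]
(0.0007, -0.0715, 0.163) [ 0.0024 -0.0699  0.1629] [2.7  7.28 0.65]
open [ 0.13 -0.1  -0.36] [ 0.0007 -0.0715  0.163 ]
36.825 [ 0.12 -0.51  0.2 ]
```

View pics/m6.png

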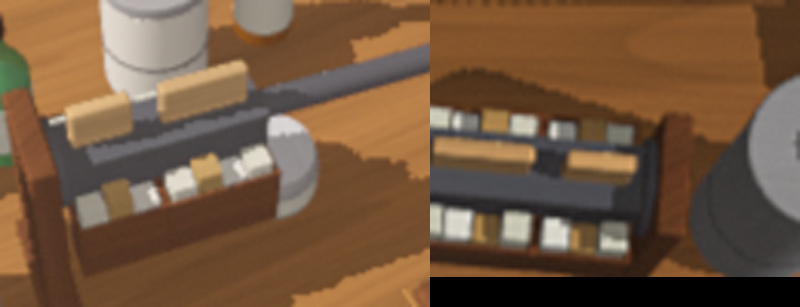

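Run:
```python
from h import *
arm.hold(.5); snap('scene','s7'); snap('top','t7')
for n in('s','t'):
    d=np.abs(load(n+'7')['pixels'].astype(int)-load(n+'6')['pixels']).max(2); print(n,'still diff',d.max(),(d>25).sum())
n=rp(.0017,-.142,.066); w=rp(.0017,-.068,.066)
it=[(pose(*n,YAW),cadL(.064,.044)[:4],(255,255,0)),(pose(*w,YAW),cadL(.084,.064)[:4],(0,255,255))]
a=overlay('s7',[],'x',188,195,292,270,7.6);b=overlay('s7',it,'x',188,195,292,270,3.8);c=overlay('t7',it,'x',262,110,366,172,3.8)
a=a[40:390,:790]; im=np.zeros((590,800,3),np.uint8); im[:350,:790]=a; im[350:,:395]=b[20:260,:395]; im[350:350+c.shape[0],400:800]=c[:,:395+5][:240,:400] if c.shape[1]>=400 else np.pad(c,((0,0),(0,400-c.shape[1]),(0,0)))[:240]
cv2.imwrite('pics/m7.png',im)
```

```text
s still diff 62 95
t still diff 97 1468
```

View pics/m7.png

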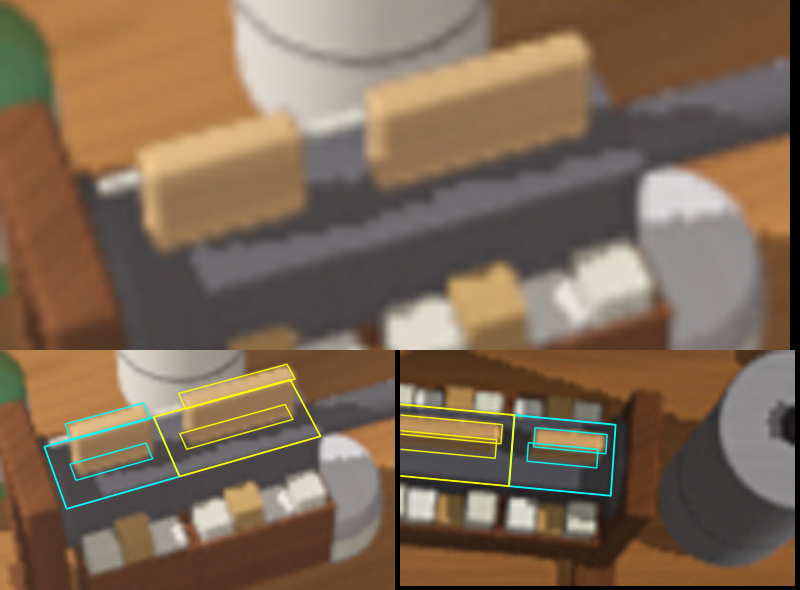

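Run:
```python
from h import *
arm.hold(.3); snap('scene','s8'); snap('top','t8')
L=load
for n,(x0,y0,x1,y1) in {'s':(190,190,300,275),'t':(255,100,330,170)}.items():
    d=np.abs(L(n+'8')['pixels'].astype(int)-L(n+'6')['pixels']).max(2)
    yy,xx=np.where(d>25); print(n,'all',d.max(),(xx.min(),xx.max(),yy.min(),yy.max()) if len(xx) else None,'caddies',d[y0:y1,x0:x1].max())
s=L('s1')
for n,p,h in [('tea',(.428,.018),.13),('sauce',(.424,.128),.145),('oil',(.453,-.129),.15),('jar',(.432,-.254),.12),('tall',(.607,-.236),.2),('short',(.664,.314),.1)]:
    u,v=proj(s,[*p,h])[0].astype(int); u0,u1,v0,v1=u-22,u+22,v-12,v+14
    g=[cv2.cvtColor(L(k)['pixels'],cv2.COLOR_RGB2GRAY).astype(np.float32)[v0:v1,u0:u1] for k in('s1','s8')]
    print(n,'shift px',np.round(cv2.phaseCorrelate(*g),2)[0] if 0 else cv2.phaseCorrelate(*g))
print(monitor.observe()['time'],F())
```

```text
s all 62 (np.int64(261), np.int64(495), np.int64(10), np.int64(204)) caddies 6
t all 98 (np.int64(0), np.int64(266), np.int64(92), np.int64(383)) caddies 6
tea shift px ((0.5198781359809566, 0.4829078974888983), 0.9870186723799372)
sauce shift px ((0.5340943112623435, 0.5354581904527453), 1.0277319857122476)
oil shift px ((0.49357056607280825, 0.4952926178999686), 1.0039744038640717)
jar shift px ((0.46850778537871207, 0.5533319912819117), 0.9978710156899911)
tall shift px ((0.5015653644311726, 0.5050911067683987), 1.0100997424665301)
short shift px ((0.46379223303983963, 0.511639723317515), 1.0052533083001283)
37.9083 [-0.13870596 -0.21802521  0.16501226]
```

```bash
python3 -c "
from h import *
job.hand_in(); print(monitor.observe()['time'])"
```

```text
the job is handed in; nothing more can be done
the job is handed in; nothing more can be done
```

Both caddies are hanging on the bar, closed up at the tall canister's end, and the job is handed in at about 38 s of the 64 s allowed.

**What I did**
- **Narrow caddy:** I pushed it along the bar with closed fingers against the end of its grip. It was never lifted. The push force rose from about 2 N to 10.7 N at the expected place for the flange.
- **Wide caddy:** I gripped it, carried it over, and lowered its slot over the bar. Touching both slot sides put the bar's centre 1.7 mm from my camera estimate. I lowered it until the bar took its weight, then slid it along until it met the narrow caddy (force rose from 3.7 N to 9.2 N), and only then released it.

**Last checks**
- **Placement:** in the close-up pictures the grips are in line, with no visible gap between the caddies or at the flange, and both look upright.
- **Stillness:** the caddies did not change between pictures taken about 1 s apart. The pixels that did change lay elsewhere in the pictures; I took them to be the arm settling, without looking closer.
- **Bystanders:** the canisters, bottles and jar showed no shift. A uniform 0.5 px reading on all of them comes from the comparison method. I checked the tin and the red and purple look-alikes only by eye, and not every one of them in the final pictures.

**Disagreements**
- The two cameras differed by about 2 to 4 mm, so I relied on touch for the final fits.
- While sliding, the wide caddy drifted about 1 mm sideways in the grip. I saw no tilt after release.

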